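# Assemble a sieve tower over its collecting drawer

### The arm

A 6-joint arm with a two-finger parallel gripper is mounted at the origin on a cart in front of the work surface, level with it; the furniture and walls round the work are solid. World frame = base frame: x ahead of the robot, y to its left, z up, the work surface at z = 0. Lengths are in m, angles in degrees, forces in N, time in s.
With the tool pointing down it reaches from about 0.375 to 0.925 m from the base axis. Payload 5.7 kg.
Tool frame: the origin (TCP) lies between the finger pads; the fingertips stand 25 mm ahead of it and the grasp point (between the pads) lies 6 mm ahead of it; z points along the fingers, y is the line along which they close (so a half turn about z gives the same grasp; the last joint's range is limited). The gripper opens to 88 mm and grips with 3 to 60 N. Pads are 20 mm wide; open, the fingers measure 115 mm over their backs; the gripper's body (75 mm by 178 mm) begins 61 mm behind the grasp point.
Start: joints at [61.759, 20.558, 86.54, -0, 72.909, -6.595], TCP at [0.221, 0.558, 0.219] pointing down, gripper open.
Joint ranges: [-170.27, 170.27], [-57.76, 135], [12.27, 136.19], [-55.21, 235.2], [11.17, 155.16], [-170.74, 170.74]. Speed limits (degrees/s): [136.94, 136.94, 180, 180, 180, 180].

### API

Orientations are given as a 3x3 rotation matrix whose columns are the frame's x, y, z axes.
In Python, from plant import ctrl gives the robot as it stands.
- The arm moves only by the tool carry_out, never from a script. Its argument "steps" is a list of rows, each a list of 3 entries, a list of its own where there are three numbers: the finger opening in cm, from 0 to 8.78, then the shift along the tool's x, y, z in cm, then the turn, a rotation vector about the tool's x, y, z in rad. A call has 1 to 10 rows; each row shifts and turns the commanded pose from where the row before left it, along the tool's axes as they then stand; what a row does not reach is not made up. A row lasts 1/8 s, in which the tool goes at most 62.5 mm and 10.7 degrees, less where a joint would pass 70% of its speed; a pose out of reach is approached as far as the arm can. A call is refused whole if a number of a shift passes 6.25 or a number of a turn 0.188, either way. A call with a gripper value outside its range is refused whole. The fingers move at their own pace and stop on an object; "newtons" is the grip in N (left out, the last holds). Time passes only in rows, so rows that do not move let the fingers close. It gives the time, the measured TCP pose, the force, the opening and the grip force at its end, in the units of the state.
- ctrl.get_obs(): the state, without advancing time (a new reading comes with each control period).
- ctrl.get_image(name): name is "scene" or "side" or "wrist"; returns (picture, depth): 420x560x3 uint8, red, green, blue; 420x560 float32, m along the optical axis (not along the pixel's ray), 0 where there is no reading.
- ctrl.camera_params(name): a dict with "fx", "fy", "cx", "cy" (pixels), "extrinsics" (4x4, takes a point from camera to world coordinates). Camera axes: x right, y up, looking along -z (the intrinsics and any distortion apply to the point x, -y, -z); pixel columns grow to the right and rows downward; lengths in m; the calibration is good to about 2 mm. A picture is of the moment at which its call begins: read the wrist's pose just before it. camera_params takes no time and is no camera call; for the wrist camera it gives the pose at the moment of the call.
- ctrl.sign_off(): hands the job in; it is judged then, once.
The state is a dict: "t": time; "joint_pos": joint angles; "qvel": joint speeds; "effort": joint torques, N m; "ee_pos": TCP position; "ee_rot": TCP orientation; "wrist_force": force on the tool from outside, world axes, zero at the start; "torque": the same for the moment, N m; "width": finger opening in m; "grip_force": force on a finger pad.
Only numpy, scipy, OpenCV 4.12 (cv2) and the standard library are available. Lean on these libraries where they do the work, as an engineer would, in place of code of your own. Each camera call takes 0.05 s, during which the arm holds its last target. There are 200 camera calls.

### The job

First slide the white collecting drawer, by its orange fin, fully home into the low slot under the aluminium stand. Then build the sieve tower on the stand's round collar, finest mesh at the bottom: the yellow sieve, then the blue one on it, then the red one on top, each upright and fully seated in the one below. Do not knock over the two dropper bottles, and leave everything released and at rest.

Things in the scene. Friction and masses are not known exactly. Their poses are not given: they have to be found in the camera images.
- stand: aluminium bridge fixed to the counter. Origin: on the counter under the collar's centre, z up. Deck 76 (x) by 94 mm (y), underside 26 and top 34 mm above the counter, on 12 mm side walls. Slot below along x, 70 mm wide, 26 mm high, floor is the counter, end stop at x = +36 mm. Seated sieve origins: yellow 36, blue 62, red 88 mm above this origin
- slot_mouth (a point): centre of the slot's open end, on the counter at x = -38 mm in the stand's frame; axes as the stand's. The mouth faces the stand's -x side (towards the robot, turned at most 0.25 rad). Two flared guide plates beside it, 24 mm high, reach to x = -63 mm, y = +-54 mm in the stand's frame
- collar (a point): centre of the upper rim of the steel collar on the stand's deck, 43 mm above the counter; 60 mm outside, 54 mm inside diameter, 9 mm high; axes as the stand's
- drawer: white open pan 70 (x) by 64 mm (y), 18 mm high, with an upright orange grip fin on its -x side: 10 mm thick (y), x from -34 to -70 mm, 4 to 42 mm high. Origin: centre of the pan's underside, z up; lies on the counter. Home in the slot, its origin and axes coincide with the stand's, the fin sticking out of the mouth. 80 to 150 g
- sieve_yellow: round test sieve, yellow frame, the finest wire mesh. Frame: 60 mm outside diameter, wall 3 mm, 7 to 33 mm above the origin. Below it a dark foot, 50 mm diameter, 7 mm deep (lowest 3 mm taper to 45), fits a 54 mm bore (sieve frame or collar) until the frame rests on that rim. Origin: centre of the foot's underside, z up; stands upright on the counter. 55 to 100 g
- sieve_blue: round test sieve, blue frame, medium wire mesh. Frame: 60 mm outside diameter, wall 3 mm, 7 to 33 mm above the origin. Below it a dark foot, 50 mm diameter, 7 mm deep (lowest 3 mm taper to 45), fits a 54 mm bore (sieve frame or collar) until the frame rests on that rim. Origin: centre of the foot's underside, z up; stands upright on the counter. 55 to 100 g
- sieve_red: round test sieve, red frame, the coarsest wire mesh. Frame: 60 mm outside diameter, wall 3 mm, 7 to 33 mm above the origin. Below it a dark foot, 50 mm diameter, 7 mm deep (lowest 3 mm taper to 45), fits a 54 mm bore (sieve frame or collar) until the frame rests on that rim. Origin: centre of the foot's underside, z up; stands upright on the counter. 55 to 100 g
- dropper_blue: bystander: white dropper bottle with a blue cap, 31 mm in diameter, 62 mm high, origin at the centre of its underside, z up, loose; must not be knocked over
- dropper_green: bystander: white dropper bottle with a green cap, 31 mm in diameter, 62 mm high, origin at the centre of its underside, z up, loose; must not be knocked over
Not all that is in view belongs to the job. There is more than one size of the sieve_blue; the job needs the middle-sized.

How it is judged:
By the outcome, as a careful person would: the job done as asked, in the order asked, and still so for the second after the job is handed in, with the robot touching nothing.
It also fails if it takes over 112 s, if anything falls off the work surface, if the arm or the gripper's body presses on something with over 40 N, if the wrist force passes 120 N, or if a joint passes its speed limit or range.

## Working session

There is one attempt and no reset: what is moved stays moved. The work goes in short steps, Python scripts to look and compute and a tool call to move; the robot and the scene stay as the last step left them, time stands still between calls to the robot, and variables do not carry over. Pictures are saved under pics/ and viewed, at most 14 in all, crops included, and the job is handed in when it is done.

Besides the shell and the picture viewer there is one more tool, called after ">>>" as name(argument=value, ...) on one line, values as JSON. carry_out: Moves the arm, as the interface text tells. Its arguments: {"type":"object","properties":{"steps":{"type":"array"},"newtons":{"type":"number"}},"required":["steps"]}

```bash
mkdir -p pics; ls; cat > h.py <<'E'
import numpy as np, cv2
from plant import ctrl
def grab(n):
    p=ctrl.camera_params(n); im,d=ctrl.get_image(n); return im,d,p
def pts(d,p):
    """world point per pixel from depth"""
    E=np.array(p["extrinsics"]); v,u=np.indices(d.shape)
    c=np.stack([(u-p["cx"])/p["fx"]*d,-(v-p["cy"])/p["fy"]*d,-d],-1)
    return c@E[:3,:3].T+E[:3,3]
def ray(uv,p,z):
    E=np.array(p["extrinsics"]); uv=np.atleast_2d(uv)
    r=np.c_[(uv[:,0]-p["cx"])/p["fx"],-(uv[:,1]-p["cy"])/p["fy"],-np.ones(len(uv))]@E[:3,:3].T
    return E[:3,3]+r*((z-E[2,3])/r[:,2])[:,None]
def save(im,f): cv2.imwrite("pics/"+f,im[...,::-1])
E
python3 - <<'E'
from h import *
print(ctrl.get_obs())
for n in("scene","side","wrist"):
    im,d,p=grab(n); save(im,n+"0.png"); np.savez(n+"0.npz",im=im,d=d,**{k:p[k] for k in p if k in("fx","fy","cx","cy","extrinsics")}); print(n,p,(d>0).mean())
E
```

```text
pics
{'t': 0.0, 'joint_pos': array([ 6.17582034e+01,  2.05979424e+01,  8.65965199e+01, -9.93977899e-04,
        7.29061854e+01, -6.59501397e+00]), 'qvel': array([0.07094912, 0.02367875, 0.02095233, 0.04575018, 0.00397663,
       0.01732037]), 'effort': array([-5.97284870e-04, -5.15362608e+01, -2.70710492e+01,  6.72590942e-02,
        3.48722795e-02, -1.23200157e-04]), 'ee_pos': array([0.22103084, 0.55709258, 0.21772588]), 'ee_rot': array([[-9.29477409e-01,  3.68878136e-01, -8.16619603e-04],
       [ 3.68878994e-01,  9.29476126e-01, -1.55536740e-03],
       [ 1.85287398e-04, -1.74691268e-03, -9.99998457e-01]]), 'wrist_force': array([-0.21567699, -0.42185326,  0.06491317]), 'torque': array([ 0.00879406, -0.01072689, -0.0048997 ]), 'grip_force': 0.0, 'width': 0.08794463002538633}
scene {'fx': 544.1759394657435, 'fy': 544.1759394657435, 'cx': 279.83778137983506, 'cy': 202.80567208894735, 'extrinsics': array([[ 0.45323513,  0.60703142, -0.65275629, -0.45316041],
       [-0.89126397,  0.32096858, -0.32035559, -0.46236795],
       [ 0.01504835,  0.72697457,  0.68649947,  1.12141375],
       [ 0.        ,  0.        ,  0.        ,  1.        ]])} 0.9961692176870748
side {'fx': 384.333984906655, 'fy': 384.333984906655, 'cx': 273.67771377785465, 'cy': 207.21215930234806, 'extrinsics': array([[ 0.98336469,  0.07833253, -0.16388381,  0.37531215],
       [-0.18149297,  0.38716009, -0.9039731 , -0.9445351 ],
       [-0.00736123,  0.91867898,  0.39493637,  0.47329652],
       [ 0.        ,  0.        ,  0.        ,  1.        ]])} 0.9959608843537415
wrist {'fx': 289.1187094865219, 'fy': 289.1187094865219, 'cx': 282.5337693747425, 'cy': 212.6006631242677, 'extrinsics': array([[ 0.3678245 , -0.88888201, -0.27311887,  0.14673467],
       [ 0.92989344,  0.35102492,  0.10990765,  0.58688398],
       [-0.00182341, -0.29439817,  0.95568111,  0.3837639 ],
       [ 0.        ,  0.        ,  0.        ,  1.        ]])} 0.9960586734693877
```

View pics/scene0.png

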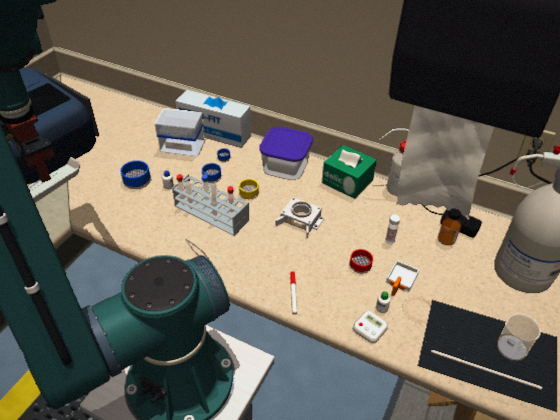

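View pics/side0.png

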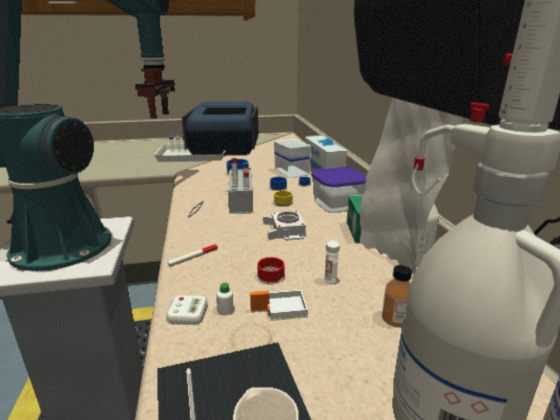

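The scene picture shows three blue sieves: large at (136,174), middle at (211,172) and small at (223,155). The yellow sieve is at (249,188), behind a tube rack, and the red at (361,261). The drawer is at (403,275) with its fin at (397,288), the stand at (301,214), and the droppers at (168,180) and (384,300). The side view shows the same layout, with the fin at (260,301) pointing towards the robot.

```bash
cat >> h.py <<'E'
from scipy.optimize import least_squares
def mask(im,col):
    h=cv2.cvtColor(im,cv2.COLOR_RGB2HSV); H,S,V=[h[...,i].astype(int) for i in range(3)]
    return {"red":((H<5)|(H>174))&(S>150)&(V>60),"orange":(H>=5)&(H<16)&(S>170)&(V>120),
     "yellow":(H>=20)&(H<34)&(S>130)&(V>70),"blue":(H>=105)&(H<128)&(S>140)&(V>40),"green":(H>=50)&(H<90)&(S>100)&(V>40)}[col]
def blobs(m,amin=40):
    n,l,s,c=cv2.connectedComponentsWithStats(cv2.morphologyEx(m.astype(np.uint8),cv2.MORPH_CLOSE,np.ones((3,3))),connectivity=8)
    return [(l==i)&m for i in range(1,n) if s[i,4]>=amin]
def circ(P,r=None):
    x0=np.r_[P.mean(0),.03 if r is None else r]
    f=lambda x:np.hypot(*(P-x[:2]).T)-(x[2] if r is None else r)
    return least_squares(f,x0[:3 if r is None else 2],loss="soft_l1",f_scale=.001).x
E
python3 - <<'E'
from h import *
for n in("scene","side"):
    z=np.load(n+"0.npz"); im,d=z["im"],z["d"]; P=pts(d,z)
    for c in("yellow","blue","red","orange","green"):
        for b in blobs(mask(im,c)):
            q=P[b]; v,u=np.nonzero(b)
            lo,hi=np.percentile(q,[3,97],0)
            if hi[2]>.2 or hi[0]>1.1: continue
            print(n,c,len(q),"px",u.mean().round(),v.mean().round(),"med",np.median(q,0).round(3),"lo",lo.round(3),"hi",hi.round(3))
z=np.load("scene0.npz");P=pts(z["d"],z)
# height map top view
X=P.reshape(-1,3);
G=np.zeros((420,560)); 
s=(X[:,0]>.2)&(X[:,0]<1.0)&(abs(X[:,1])<.55)
for x,y,zz in X[s]:
    i,j=int((1.0-x)*500),int((.55-y)*500)
    if 0<=i<420 and 0<=j<560: G[i,j]=max(G[i,j],min(zz/.2,1))
cv2.imwrite("pics/hm.png",cv2.applyColorMap((G*255).astype(np.uint8),cv2.COLORMAP_TURBO))
E
```

```text
scene yellow 261 px 249.0 188.0 med [0.605 0.164 0.022] lo [0.577 0.136 0.002] hi [0.638 0.194 0.035]
scene yellow 1182 px 19.0 398.0 med [ 0.006  0.878 -0.901] lo [-0.081  0.813 -0.914] hi [ 0.093  0.938 -0.885]
scene blue 816 px 286.0 143.0 med [0.769 0.122 0.099] lo [0.708 0.057 0.094] hi [0.835 0.187 0.103]
scene blue 79 px 177.0 137.0 med [0.669 0.463 0.066] lo [0.648 0.407 0.061] hi [0.686 0.52  0.075]
scene blue 86 px 224.0 154.0 med [0.72  0.32  0.015] lo [0.696 0.302 0.005] hi [0.744 0.342 0.025]
scene blue 481 px 135.0 174.0 med [0.492 0.497 0.032] lo [0.452 0.461 0.012] hi [0.535 0.544 0.049]
scene blue 218 px 211.0 172.0 med [0.614 0.292 0.025] lo [0.497 0.239 0.009] hi [0.647 0.335 0.118]
scene red 293 px 361.0 260.0 med [ 0.49  -0.241  0.023] lo [ 0.464 -0.267  0.009] hi [ 0.525 -0.213  0.036]
scene red 45 px 292.0 277.0 med [ 0.367 -0.102  0.014] lo [ 0.35  -0.111  0.008] hi [ 0.381 -0.092  0.019]
scene orange 60 px 397.0 283.0 med [ 0.455 -0.351  0.04 ] lo [ 0.437 -0.363  0.015] hi [ 0.472 -0.336  0.046]
scene green 1164 px 347.0 168.0 med [ 0.759 -0.08   0.083] lo [ 
[... 1358 characters left out ...]
 lo [ 0.353 -0.113  0.006] hi [ 0.382 -0.096  0.015]
side red 482 px 271.0 269.0 med [ 0.495 -0.255  0.023] lo [ 0.468 -0.27   0.01 ] hi [ 0.52  -0.212  0.033]
side orange 21 px 398.0 292.0 med [ 0.686 -0.437  0.074] lo [ 0.675 -0.443  0.067] hi [ 0.696 -0.429  0.08 ]
side orange 61 px 259.0 293.0 med [ 0.455 -0.351  0.042] lo [ 0.439 -0.355  0.04 ] hi [ 0.469 -0.346  0.043]
side green 1427 px 48.0 238.0 med [-0.002 -0.074  0.047] lo [-0.068 -0.114  0.01 ] hi [0.1   0.002 0.159]
side green 300 px 356.0 212.0 med [ 0.742 -0.085  0.081] lo [ 0.732 -0.134  0.013] hi [ 0.776 -0.025  0.086]
side green 56 px 224.0 287.0 med [ 0.39  -0.342  0.058] lo [ 0.384 -0.345  0.05 ] hi [ 0.396 -0.336  0.062]
```

View pics/hm.png

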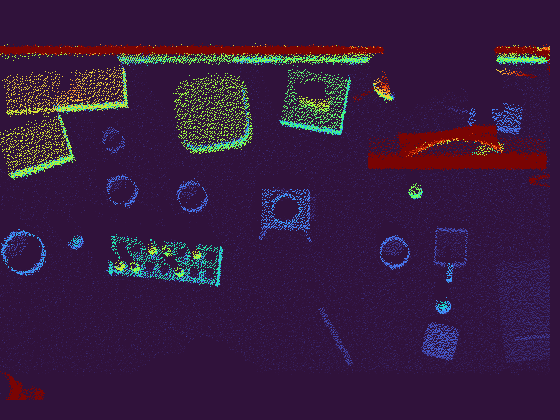

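The height map shows every part clear of the others: stand around (0.59,-0.02), drawer (0.51,-0.35) with its fin towards the robot, and a tube rack in front of the yellow and blue sieves. Next I'll move in for a wrist view.

>>> carry_out(steps=[[8.78,[0,0,0],[0,0,-0.126]],[8.78,[0,0,0],[0,0,-0.126]],[8.78,[0,0,0],[0,0,-0.126]],[8.78,[-3.4,-4.4,0],[0,0,0]],[8.78,[-3.4,-4.4,0],[0,0,0]],[8.78,[-3.4,-4.4,0],[0,0,0]],[8.78,[-3.4,-4.4,0],[0,0,0]],[8.78,[-3.4,-4.4,0],[0,0,0]],[8.78,[-3.4,-4.4,0],[0,0,0]],[8.78,[-3.4,-4.4,0],[0,0,0]]])

```text
t: 1.4
ee_pos: [0.4602, 0.2481, 0.2185]
ee_rot: [[-1.0, -0.0, -0.0], [-0.0, 1.0, -0.0], [0.0, -0.0, -1.0]]
wrist_force: [0.3, 0.4, 0.0]
width: 0.0877
grip_force: 0.0
```

>>> carry_out(steps=[[8.78,[-3.4,-4.4,0],[0,0,0]],[8.78,[-3.4,-4.4,0],[0,0,0]],[8.78,[-3.4,-4.4,0],[0,0,0]],[8.78,[0,0,0],[0,0,0]],[8.78,[0,0,0],[0,0,0]]])

```text
t: 2.02
ee_pos: [0.5607, 0.1179, 0.2181]
ee_rot: [[-1.0, 0.001, -0.001], [0.001, 1.0, 0.0], [0.001, 0.0, -1.0]]
wrist_force: [0.4, -0.4, -0.3]
width: 0.0875
grip_force: 0.0
```

```bash
python3 - <<'E'
from h import *
o=ctrl.get_obs();print(o["t"],o["ee_pos"],o["ee_rot"],o["qvel"].max(),o["joint_pos"])
im,d,p=grab("wrist"); save(im,"w1.png"); np.savez("w1.npz",im=im,d=d,**{k:p[k] for k in("fx","fy","cx","cy","extrinsics")})
E
```

```text
2.025 [0.56072324 0.11786429 0.21810192] [[-9.99998665e-01  7.08093344e-04 -1.47278201e-03]
 [ 7.07566045e-04  9.99999685e-01  3.58519548e-04]
 [ 1.47303542e-03  3.57476978e-04 -9.99998851e-01]] 1.5432006666063338 [ 4.94549905e+00  1.84086621e+01  8.99082066e+01  2.92064323e-02
  7.17654328e+01 -8.50231041e+01]
```

View pics/w1.png

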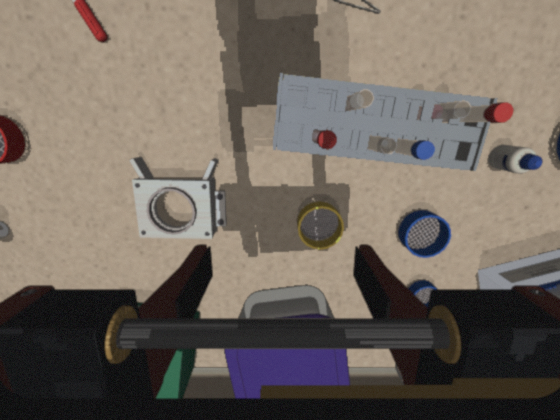

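The wrist view shows the stand's collar at (174,209) with its mouth flares at the top (towards the robot). The yellow sieve is at (320,226), the middle blue at (425,233) and the rack above them.

```bash
cat > m.py <<'E'
from h import *
def sieve(im,d,p,col,near,zt=.033):
    """circle of rim outer edge: cast mask's pixels; fit top-rim points from depth and hull ray cast"""
    P=pts(d,p); m=mask(im,col)&(np.hypot(P[...,0]-near[0],P[...,1]-near[1])<.045)
    q=P[m]; t=q[(q[:,2]>zt-.004)&(q[:,2]<zt+.004)]
    c=circ(t[:,:2],.0285)
    # outer rim contour at height zt: mask edge pixels
    cn=max(cv2.findContours(m.astype(np.uint8),cv2.RETR_EXTERNAL,cv2.CHAIN_APPROX_NONE)[0],key=len)[:,0]
    return c,np.median(t[:,2]),len(t),ray(cn,p,zt)[:,:2]
def stand(im,d,p,near=(.59,-.02)):
    P=pts(d,p); dist=np.hypot(P[...,0]-near[0],P[...,1]-near[1])
    cl=P[(dist<.06)&(P[...,2]>.0395)&(P[...,2]<.047)]
    c=circ(cl[:,:2],.0285)
    m=((dist<.075)&(P[...,2]>.029)&(P[...,2]<.048)).astype(np.uint8)
    m=cv2.morphologyEx(m,cv2.MORPH_OPEN,np.ones((5,5)))
    q=P[m>0][:,:2].astype(np.float32)
    r=cv2.minAreaRect(q*1000)
    return c,len(cl),np.median(cl[:,2]),r
E
python3 - <<'E'
from m import *
for n in("w1","scene0"):
    z=np.load(n+".npz"); im,d=z["im"],z["d"]
    print(n,"stand",stand(im,d,z))
    for c,g in(("yellow",(.607,.166)),("blue",(.614,.303)),("red",(.492,-.24))):
        try:
            r=sieve(im,d,z,c,g); print(c,r[:3], circ(r[3]))
        except Exception as e: print(c,e)
z=np.load("scene0.npz");P=pts(z["d"],z)
q=P[(P[...,0]>.43)&(P[...,0]<.57)&(P[...,1]>-.40)&(P[...,1]<-.30)&(P[...,2]>.006)&(P[...,2]<.06)]
pan=q[q[:,0]>.472];print("pan",[ (round(float(v),2)) for v in np.r_[cv2.minAreaRect((pan[:,:2]*1000).astype(np.float32))[0],cv2.minAreaRect((pan[:,:2]*1000).astype(np.float32))[1],cv2.minAreaRect((pan[:,:2]*1000).astype(np.float32))[2]]])
o=P[mask(z["im"],"orange")&(P[...,1]>-.4)&(P[...,1]<-.3)]; t=o[o[:,2]>.038];print("fin",t.mean(0),np.linalg.svd(t[:,:2]-t[:,:2].mean(0))[2][0],t.min(0),t.max(0))
X=P.reshape(-1,3)
b=X[(X[:,0]<1.1)&(X[:,0]>.2)&(X[:,1]<.1)&(X[:,1]>-.6)&(X[:,2]>.2)]
for a in np.arange(-.6,.1,.1):
    k=b[(b[:,1]>a)&(b[:,1]<a+.1)]
    if len(k):print(round(a,1),k.min(0).round(3),k.max(0).round(3))
E
```

```text
w1 stand (array([ 0.58376509, -0.02044966]), 428, np.float64(0.04251965532580265), ((584.2025146484375, -21.561756134033203), (95.68742370605469, 76.55766296386719), 88.73703002929688))
yellow (array([0.60829868, 0.16607587]), np.float64(0.03246684300999608), 280) [0.60699468 0.16574834 0.02938111]
blue (array([0.62040453, 0.30575823]), np.float64(0.032128437380249064), 291) [0.61727714 0.30178108 0.03159185]
red (array([ 0.51217623, -0.18723768]), np.float64(0.03238772044264346), 128) [ 0.4970903  -0.24210725  0.03295945]
scene0 stand (array([ 0.5807632 , -0.02181583]), 76, np.float64(0.04259398334271358), ((581.4791870117188, -21.898395538330078), (95.90901184082031, 82.79385375976562), 86.91278839111328))
yellow (array([0.60617038, 0.1649822 ]), np.float64(0.03254863774018424), 65) [0.59628681 0.15870431 0.03835447]
blue (array([0.61749954, 0.30424584]), np.float64(0.0320942129061903), 32) [0.61327602 0.30004447 0.02827456]
red (array([ 0.49487017, -0.23928949]), np.float64(0.03164148541259659), 82) [ 0.48614516 -0.24189284  0.03458462]
pan [519.59, -345.84, 94.8, 85.34, 0.05]
fin [ 0.45134318 -0.34968823  0.04239447] [-0.99769027  0.06792732] [ 0.43496461 -0.3541383   0.03818921] [ 0.47219522 -0.34340626  0.04965585]
-0.6 [ 0.601 -0.6    0.2  ] [ 0.909 -0.5    0.647]
-0.5 [ 0.661 -0.5    0.2  ] [ 0.908 -0.4    0.701]
-0.4 [ 0.659 -0.4    0.2  ] [ 0.751 -0.3    0.687]
-0.3 [ 0.66 -0.3   0.2 ] [ 0.907 -0.2    0.668]
-0.2 [ 0.662 -0.2    0.2  ] [ 0.909 -0.1    0.648]
-0.1 [ 0.889 -0.1    0.2  ] [ 0.909 -0.     0.547]
-0.0 [0.889 0.    0.2  ] [0.91  0.1   0.526]
```

>>> carry_out(steps=[[8.78,[1,-5,0],[0,0,0]],[8.78,[1,-5,0],[0,0,0]],[8.78,[1,-5,0],[0,0,0]],[8.78,[1,-5,0],[0,0,0]],[8.78,[1,-5,0],[0,0,0]],[8.78,[1,-5,0],[0,0,0]],[8.78,[1,-5,0],[0,0,0]],[8.78,[1,-5,0],[0,0,0]],[8.78,[0,0,0],[0,0,0]],[8.78,[0,0,0],[0,0,0]]])

```text
t: 3.32
ee_pos: [0.4814, -0.2805, 0.2184]
ee_rot: [[-1.0, -0.001, -0.0], [-0.001, 1.0, 0.001], [0.0, 0.001, -1.0]]
wrist_force: [0.0, -0.0, -0.0]
width: 0.088
grip_force: 0.0
```

```bash
cat >> h.py <<'E'
def snap(n,f):
    im,d,p=grab(n); save(im,f+".png"); np.savez(f+".npz",im=im,d=d,**{k:p[k] for k in("fx","fy","cx","cy","extrinsics")})
    return im,d,p
E
python3 - <<'E'
from m import *
o=ctrl.get_obs();print(o["t"],o["ee_pos"])
im,d,p=snap("wrist","w2"); P=pts(d,p)
o=P[mask(im,"orange")&(P[...,1]>-.4)&(P[...,1]<-.3)]; t=o[o[:,2]>.038];print("fin",t.mean(0),np.linalg.svd(t[:,:2]-t[:,:2].mean(0))[2][0],t.min(0),t.max(0))
print(stand(im,d,p))
r=sieve(im,d,p,"red",(.495,-.24)); print("red",r[:3])
E
```

```text
3.325 [ 0.48143339 -0.28046093  0.21844119]
fin [ 0.45477795 -0.34626396  0.04120004] [ 0.99996319 -0.00858047] [ 0.43976481 -0.35326777  0.03975793] [ 0.47077081 -0.34356997  0.04347745]
(array([ 0.58315564, -0.02196374]), 410, np.float64(0.04224492836662294), ((582.3748779296875, -21.13587188720703), (95.40518188476562, 74.42378997802734), 88.82427978515625))
red (array([ 0.49701918, -0.23926918]), np.float64(0.032456933053685966), 294)
```

View pics/w2.png

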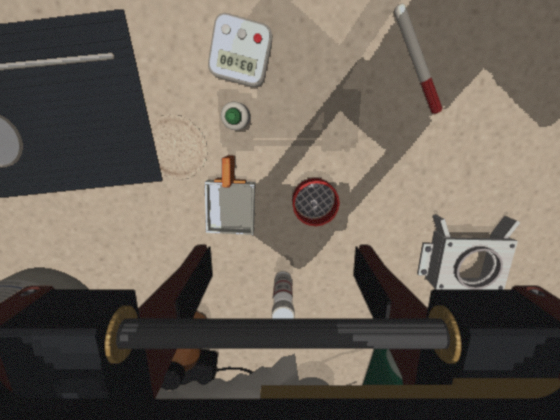

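The wrist view shows the drawer pan at (231,207) with its fin at (228,170), the green dropper at (235,117), the red sieve at (316,202) and the stand's collar at (476,264).

```bash
python3 - <<'E'
from m import *
z=np.load("w2.npz"); im,d=z["im"],z["d"];P=pts(d,z)
o=mask(im,"orange")&(P[...,1]>-.4)&(P[...,1]<-.3)&(P[...,2]>.036)
v,u=np.nonzero(o); q=ray(np.c_[u,v],z,.042)[:,:2]
print("fin",cv2.minAreaRect((q*1000).astype(np.float32)),q.mean(0))
m=(P[...,2]>.011)&(P[...,2]<.024)&(P[...,0]>.475)&(P[...,0]<.57)&(P[...,1]>-.39)&(P[...,1]<-.29)
m=max(blobs(m),key=np.sum); q=P[m][:,:2]; print("pan",cv2.minAreaRect((q*1000).astype(np.float32)),q.min(0),q.max(0))
# stand y-side edges: deck front/back edges
m=(np.hypot(P[...,0]-.583,P[...,1]+.021)<.08)&(P[...,2]>.029)&(P[...,2]<.048)
E
```

```text
fin ((455.22906494140625, -348.45806884765625), (8.377395629882812, 30.831113815307617), 87.00598907470703) [ 0.45464993 -0.34611431]
pan ((509.180419921875, -351.4578857421875), (64.1585464477539, 70.44300842285156), 87.04067993164062) [ 0.47505486 -0.38403886] [ 0.54539684 -0.31789363]
```

>>> carry_out(steps=[[4,[0,0,0],[0,0,0.052]],[4,[1.2,-3.5,0],[0,0,0]],[4,[1.2,-3.5,0],[0,0,0]],[4,[0,0,4],[0,0,0]],[4,[0,0,4],[0,0,0]],[4,[0,0,4],[0,0,0]],[4,[0,0,3],[0,0,0]],[4,[0,0,2],[0,0,0]],[4,[0,0,1.6],[0,0,0]],[4,[0,0,0],[0,0,0]]])

```text
t: 4.62
ee_pos: [0.4537, -0.3493, 0.0318]
ee_rot: [[-0.999, 0.05, -0.002], [0.05, 0.999, 0.002], [0.002, 0.001, -1.0]]
wrist_force: [0.5, 0.2, 0.7]
width: 0.0399
grip_force: 0.0
```

>>> carry_out(newtons=35, steps=[[2,[0,0,0],[0,0,0]],[0.5,[0,0,0],[0,0,0]],[0.5,[0,0,0],[0,0,0]],[0.5,[0,0,0],[0,0,0]],[0.5,[0,0,0],[0,0,0]]])

```text
t: 5.25
ee_pos: [0.454, -0.3513, 0.0331]
ee_rot: [[-0.999, 0.052, 0.0], [0.052, 0.999, -0.001], [-0.0, -0.001, -1.0]]
wrist_force: [-0.9, 0.3, 4.0]
width: 0.0094
grip_force: 34.9
```

>>> carry_out(steps=[[0.5,[0,0,-1.5],[0,0,0]],[0.5,[0,0,-2],[0,0,0]],[0.5,[0,0,-2],[0,0,0]],[0.5,[0,0,-1],[0,0,0]],[0.5,[0,0,0],[0,0,-0.031]],[0.5,[0.6,3.3,0],[0,0,0]],[0.5,[0.6,5,0],[0,0,0]],[0.5,[0.6,5,0],[0,0,0]],[0.5,[0.6,5,0],[0,0,0]],[0.5,[0.6,5,0],[0,0,0]]])

```text
t: 6.5
ee_pos: [0.4279, -0.1157, 0.097]
ee_rot: [[-1.0, 0.02, -0.001], [0.02, 1.0, 0.0], [0.001, 0.0, -1.0]]
wrist_force: [0.2, 0.1, -0.9]
width: 0.0094
grip_force: 34.9
```

>>> carry_out(steps=[[0.5,[0.6,5,0],[0,0,0]],[0.5,[0.7,4,0],[0,0,0]],[0.5,[0,1,0],[0,0,0]],[0.5,[0,0,0],[0,0,0]],[0.5,[0,0,0],[0,0,0]]])

```text
t: 7.12
ee_pos: [0.4185, -0.0182, 0.0975]
ee_rot: [[-1.0, 0.021, 0.0], [0.021, 1.0, -0.001], [-0.0, -0.001, -1.0]]
wrist_force: [-0.4, -1.5, -1.4]
width: 0.0091
grip_force: 34.9
```

```bash
cat >> m.py <<'E'
def drawer(im,d,p,cen,zr,w=.06):
    """pan outline: everything between zr-6mm.. zr+6mm near cen (rim height zr)"""
    P=pts(d,p); m=(abs(P[...,2]-zr)<.007)&(abs(P[...,0]-cen[0])<w)&(abs(P[...,1]-cen[1])<w)
    m=max(blobs(m&~mask(im,"orange")),key=np.sum); q=P[m]; return cv2.minAreaRect((q[:,:2]*1000).astype(np.float32)),np.percentile(q[:,2],[5,50,95])
E
python3 - <<'E'
from m import *
o=ctrl.get_obs();print(o["t"],o["ee_pos"],o["width"])
im,d,p=snap("wrist","w3")
P=pts(d,p); h=P[(abs(P[...,0]-.475)<.05)&(abs(P[...,1]+.018)<.04)]; print(np.histogram(h[:,2],np.arange(0,.13,.008)))
print(stand(im,d,p)); print(drawer(im,d,p,(.475,-.018),.078))
E
```

```text
7.125 [ 0.41846215 -0.0181863   0.097506  ] 0.009145248150807311
(array([936,   0,   0,   0,   0,   0,   0,   5, 719, 234, 359,   0,   1,
       296,   0,  15]), array([0.   , 0.008, 0.016, 0.024, 0.032, 0.04 , 0.048, 0.056, 0.064,
       0.072, 0.08 , 0.088, 0.096, 0.104, 0.112, 0.12 , 0.128]))
(array([ 0.52845073, -0.0221151 ]), 156, np.float64(0.042260893412608955), ((555.22021484375, -21.39461898803711), (7.260332107543945, 28.60187530517578), 0.7471114993095398))
(((442.971435546875, 9.421585083007812), (23.705575942993164, 9.978562355041504), 25.810834884643555), array([0.07227361, 0.08015661, 0.08251803]))
```

View pics/w3.png

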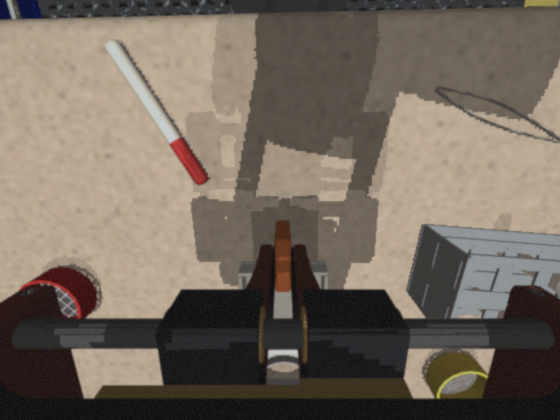

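The wrist view shows the fin held at (283,255), with the fingers hiding most of the pan. I'll lower it and check from the fixed cameras.

>>> carry_out(steps=[[0.5,[0,0,2],[0,0,0]],[0.5,[0,0,2],[0,0,0]],[0.5,[0,0,1.5],[0,0,0]],[0.5,[0,0,0.6],[0,0,0]],[0.5,[0,0,0.3],[0,0,0]],[0.5,[0,0,0],[0,0,0]]])

```text
t: 7.92
ee_pos: [0.4181, -0.0175, 0.0338]
ee_rot: [[-1.0, 0.021, 0.0], [0.021, 1.0, -0.0], [-0.0, -0.0, -1.0]]
wrist_force: [-0.2, 0.6, -1.3]
width: 0.0095
grip_force: 34.9
```

```bash
python3 - <<'E'
from m import *
o=ctrl.get_obs();print(o["t"],o["ee_pos"],o["width"])
a,d,p=snap("scene","s4"); b,d2,p2=snap("side","e4")
c=lambda i,x,y:cv2.resize(i[y:y+100,x:x+130],None,fx=4,fy=4)[:, :400]
save(np.hstack([c(a,245,165),c(b,225,185)]),"c4.png")
print(stand(a,d,p)); print(drawer(a,d,p,(.475,-.018),.018,.05))
E
```

```text
7.925 [ 0.41814861 -0.01745426  0.03375979] 0.00951709055265322
(array([ 0.58104326, -0.0214397 ]), 71, np.float64(0.04293855553142034), ((602.9625854492188, -29.01398468017578), (96.71859741210938, 48.42500305175781), 69.65138244628906))
(((442.88336181640625, -43.28544235229492), (24.951154708862305, 50.61327362060547), 52.839290618896484), array([0.01157625, 0.01681415, 0.0211063 ]))
```

View pics/c4.png

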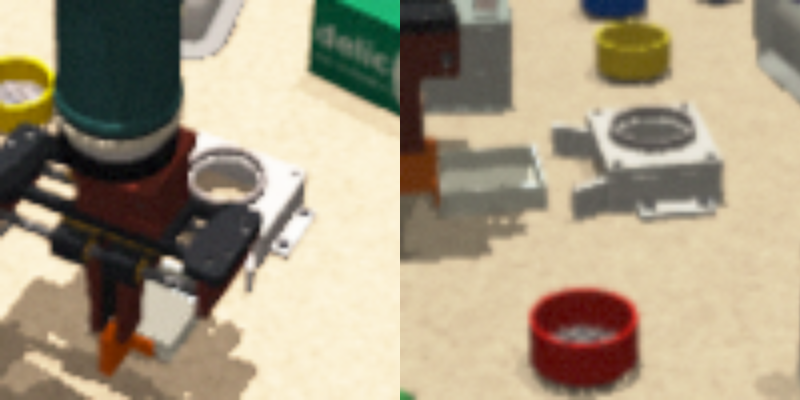

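The side crop shows the pan on the counter at (490,180), straight in front of the mouth. Now I'll slide it in.

>>> carry_out(steps=[[0.5,[-0.5,0,0.05],[0,0,0]],[0.5,[-1.5,0,0],[0,0,0]],[0.5,[-1.5,0,0],[0,0,0]],[0.5,[-1.5,0,0],[0,0,0]],[0.5,[-1.5,0,0],[0,0,0]],[0.5,[-0.5,0,0],[0,0,0]],[0.5,[0,0,0],[0,0,0]]])

```text
t: 8.9
ee_pos: [0.4842, -0.0181, 0.0331]
ee_rot: [[-1.0, 0.02, -0.008], [0.02, 1.0, 0.001], [0.008, 0.0, -1.0]]
wrist_force: [-10.5, 0.2, 15.4]
width: 0.0095
grip_force: 34.9
```

>>> carry_out(steps=[[0.5,[-1,0,0],[0,0,0]],[0.5,[-1,0,0],[0,0,0]],[0.5,[-1,0,0],[0,0,0]],[0.5,[-0.5,0,0],[0,0,0]],[0.5,[0,0,0],[0,0,0]]])

```text
t: 9.52
ee_pos: [0.5242, -0.0195, 0.033]
ee_rot: [[-1.0, 0.021, 0.001], [0.021, 1.0, -0.0], [-0.001, -0.0, -1.0]]
wrist_force: [1.0, -0.6, 0.4]
width: 0.0093
grip_force: 35.0
```

>>> carry_out(steps=[[0.5,[-0.4,0,0],[0,0,0]],[0.5,[-0.2,0,0],[0,0,0]],[0.5,[0,0,0],[0,0,0]]])

```text
t: 9.9
ee_pos: [0.5249, -0.0193, 0.033]
ee_rot: [[-1.0, 0.02, -0.007], [0.02, 1.0, 0.0], [0.007, 0.0, -1.0]]
wrist_force: [-7.1, -1.0, 10.0]
width: 0.009
grip_force: 35.0
```

>>> carry_out(steps=[[0.5,[-0.3,0,0],[0,0,0]],[0.5,[-0.3,0,0],[0,0,0]],[0.5,[0,0,0],[0,0,0]]])

```text
t: 10.28
ee_pos: [0.5259, -0.0191, 0.0329]
ee_rot: [[-1.0, 0.02, -0.016], [0.02, 1.0, 0.001], [0.016, 0.0, -1.0]]
wrist_force: [-18.9, -3.2, 25.3]
width: 0.0091
grip_force: 35.0
```

```bash
python3 - <<'E'
from m import *
b,d,p=snap("side","e5"); a,da,pa=snap("scene","s5")
c=lambda i,x,y:cv2.resize(i[y:y+100,x:x+130],None,fx=4,fy=4)[:, :400]
save(np.hstack([c(a,245,165),c(b,225,185)]),"c5.png")
for n in("e","s"):
  z=np.load(n+"5.npz");P=pts(z["d"],z);m=mask(z["im"],"orange")&(abs(P[...,0]-.53)<.06)&(abs(P[...,1]+.02)<.05);q=P[m];print(n,len(q),q.min(0),q.max(0))
E
```

```text
e 1 [ 0.537648   -0.02271606  0.04241626] [ 0.537648   -0.02271606  0.04241626]
s 30 [ 0.50556572 -0.03987554  0.00585203] [ 0.54483851 -0.01561929  0.04694659]
```

View pics/c5.png

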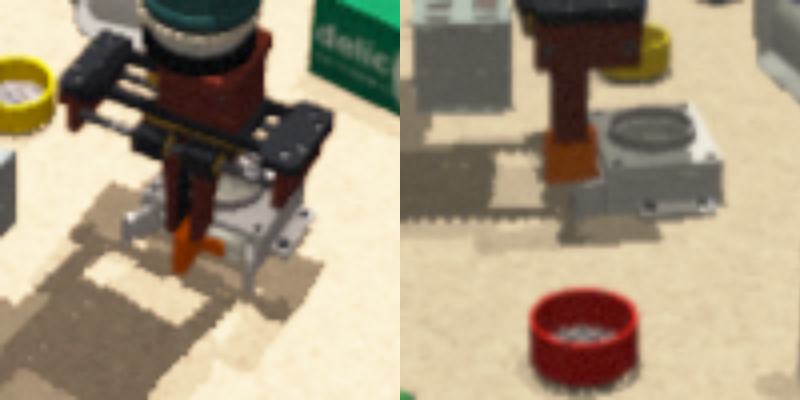

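>>> carry_out(steps=[[0.5,[0.7,0,0],[0,0,0]],[3,[0,0,0],[0,0,0]],[3,[0,0,0],[0,0,0]],[3,[0,0,0],[0,0,0]],[3,[0,0,-2],[0,0,0]],[3,[0,0,-4],[0,0,0]],[3,[4,0,-5],[0,0,0]],[3,[4,0,-5],[0,0,0]],[3,[0,0,0],[0,0,0]],[3,[0,0,0],[0,0,0]]])

```text
t: 11.62
ee_pos: [0.4505, -0.0179, 0.1906]
ee_rot: [[-1.0, 0.021, 0.001], [0.021, 1.0, -0.0], [-0.001, -0.0, -1.0]]
wrist_force: [-0.1, 0.8, -0.6]
width: 0.0297
grip_force: 0.0
```

```bash
python3 - <<'E'
from m import *
o=ctrl.get_obs();print(o["t"],o["ee_pos"])
im,d,p=snap("wrist","w6"); save(im[150:,150:450],"w6c.png");P=pts(d,p)
m=mask(im,"orange")&(P[...,2]>.036)&(abs(P[...,0]-.53)<.06)&(abs(P[...,1]+.02)<.05)
v,u=np.nonzero(m);q=ray(np.c_[u,v],p,.042)[:,:2];print("fin",q.min(0),q.max(0),q.mean(0),cv2.minAreaRect((q*1000).astype(np.float32)))
print(stand(im,d,p))
E
```

```text
11.625 [ 0.45046704 -0.01789276  0.19061439]
fin [ 0.51257946 -0.02412624] [ 0.54170231 -0.01662095] [ 0.52677011 -0.01934909] ((527.1303100585938, -20.47783088684082), (7.212949752807617, 29.107784271240234), 89.01152038574219)
(array([ 0.58209285, -0.02095336]), 424, np.float64(0.04224377999387874), ((565.18896484375, -20.679126739501953), (77.785888671875, 98.35488891601562), 88.85184478759766))
```

View pics/w6c.png

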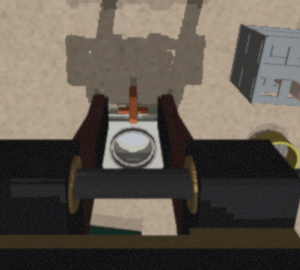

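The crop shows the fin out of the mouth at (132,100), on the slot's axis. Its measured end sits 70.5 mm from the collar's centre, so the drawer is home. Next is the yellow sieve.

>>> carry_out(steps=[[8.78,[-3.1,3.75,0],[0,0,0]],[8.78,[-3.1,3.75,0],[0,0,0]],[8.78,[-3.1,3.75,0],[0,0,0]],[8.78,[-3.1,3.75,0],[0,0,0]],[8.78,[-3.0,3.75,0],[0,0,0]],[8.78,[0,0,4],[0,0,0]],[8.78,[0,0,4],[0,0,0]],[8.78,[0,0,3],[0,0,0]],[8.78,[0,0,0],[0,0,0]]])

```text
t: 12.8
ee_pos: [0.605, 0.1662, 0.0759]
ee_rot: [[-1.0, 0.021, -0.008], [0.021, 1.0, -0.001], [0.008, -0.002, -1.0]]
wrist_force: [-0.2, -1.1, 0.5]
width: 0.0877
grip_force: 0.0
```

>>> carry_out(newtons=20, steps=[[8.78,[0,0,2.5],[0,0,0]],[8.78,[0,0,1.5],[0,0,0]],[8.78,[0,0,0.8],[0,0,0]],[8.78,[0,0,0],[0,0,0]],[5,[0,0,0],[0,0,0]],[5,[0,0,0],[0,0,0]],[5,[0,0,0],[0,0,0]],[5,[0,0,0],[0,0,0]],[5,[0,0,0],[0,0,0]]])

```text
t: 13.92
ee_pos: [0.6076, 0.1664, 0.0327]
ee_rot: [[-1.0, 0.021, 0.0], [0.021, 1.0, -0.0], [-0.0, -0.0, -1.0]]
wrist_force: [-0.0, -0.2, -0.2]
width: 0.0501
grip_force: 0.0
```

```bash
python3 - <<'E'
from m import *
b,d,p=snap("side","e7"); a,da,pa=snap("scene","s7")
c=lambda i,x,y:cv2.resize(i[y:y+100,x:x+130],None,fx=4,fy=4)[:, :400]
w,_,_=snap("wrist","w7")
save(np.vstack([np.hstack([c(a,200,130),c(b,235,140)])]),"c7.png")
E
```

```text
(no output)
```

View pics/c7.png

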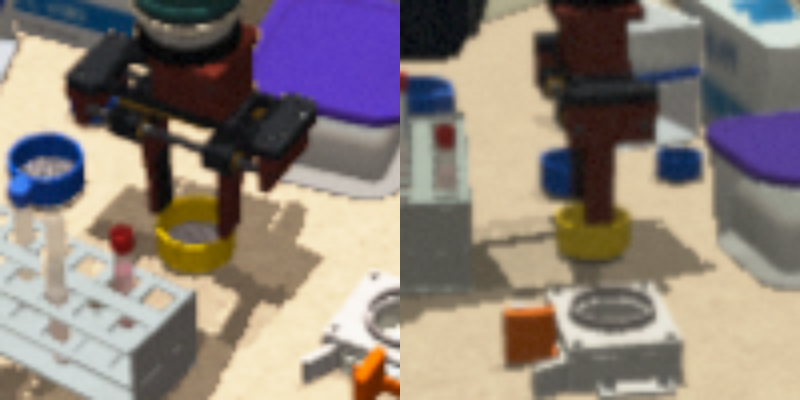

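View pics/w7.png

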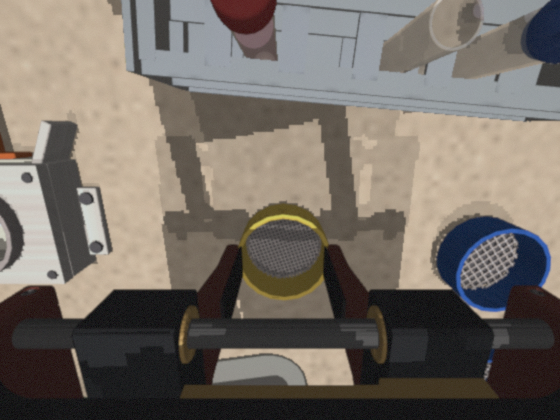

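The crops show the fingers down beside the yellow sieve but not gripping it: the width is exactly the commanded 5 cm at zero force, and the sieve sits nearer the robot than the pads. I'll measure it again.

```bash
python3 - <<'E'
from m import *
for n in("w7","s7","e7"):
    z=np.load(n+".npz"); im,d=z["im"],z["d"]; P=pts(d,z)
    m=mask(im,"yellow")&(np.hypot(P[...,0]-.6,P[...,1]-.166)<.07); q=P[m]
    print(n,len(q),np.percentile(q,[2,98],0).round(4).tolist())
    t=q[(q[:,2]>.029)&(q[:,2]<.037)]; print(circ(t[:,:2]),circ(t[:,:2],.0285),len(t),np.median(t[:,2]))
print(ctrl.get_obs()["ee_pos"],ctrl.get_obs()["width"],ctrl.camera_params("wrist")["extrinsics"])
E
```

```text
w7 3026 [[0.5796, 0.1404, 0.011], [0.6366, 0.1922, 0.0338]]
[0.608398   0.1666372  0.02801457] [0.60839369 0.16667086] 1208 0.03246301514851663
s7 238 [[0.5771, 0.1368, -0.0008], [0.6387, 0.1944, 0.0358]]
[0.6063009  0.16499193 0.02849657] [0.60630367 0.16498981] 46 0.03299372746016349
e7 192 [[0.5773, 0.1326, 0.0074], [0.6324, 0.195, 0.0372]]
[0.60511014 0.1636564  0.02808343] [0.60523116 0.16386862] 43 0.03177862683166793
[0.60756521 0.16645049 0.03264637] 0.0501084623288288 [[ 1.96680774e-02 -9.55511935e-01 -2.94295953e-01  5.27467089e-01]
 [ 9.99806382e-01  1.86188575e-02  6.36681797e-03  1.67806816e-01]
 [-6.04116150e-04 -2.94364195e-01  9.55693128e-01  1.98585922e-01]
 [ 0.00000000e+00  0.00000000e+00  0.00000000e+00  1.00000000e+00]]
```

```bash
python3 - <<'E'
from m import *
z=np.load("e7.npz"); im,d=z["im"],z["d"]; P=pts(d,z)
for r in range(180,206,2):
    u=235+49; print(r,[(tuple(im[r,x]),P[r,x].round(3).tolist()) for x in (u,u+3)])
E
```

```text
180 [((np.uint8(52), np.uint8(30), np.uint8(24)), [0.602, 0.127, 0.092]), ((np.uint8(58), np.uint8(35), np.uint8(31)), [0.611, 0.125, 0.092])]
182 [((np.uint8(50), np.uint8(24), np.uint8(17)), [0.602, 0.126, 0.085]), ((np.uint8(56), np.uint8(32), np.uint8(25)), [0.611, 0.129, 0.084])]
184 [((np.uint8(44), np.uint8(21), np.uint8(11)), [0.603, 0.133, 0.077]), ((np.uint8(62), np.uint8(39), np.uint8(31)), [0.611, 0.125, 0.079])]
186 [((np.uint8(51), np.uint8(26), np.uint8(20)), [0.603, 0.133, 0.07]), ((np.uint8(63), np.uint8(43), np.uint8(31)), [0.612, 0.129, 0.071])]
188 [((np.uint8(49), np.uint8(26), np.uint8(24)), [0.603, 0.13, 0.065]), ((np.uint8(65), np.uint8(45), np.uint8(35)), [0.612, 0.131, 0.064])]
190 [((np.uint8(48), np.uint8(23), np.uint8(20)), [0.603, 0.132, 0.058]), ((np.uint8(65), np.uint8(43), np.uint8(37)), [0.613, 0.135, 0.056])]
192 [((np.uint8(49), np.uint8(23), np.uint8(17)), [0.603, 0.133, 0.051]), ((np.uint8(53), np.uint8(31), np.uint8(22)), [0.612, 0.131, 0.051])]
194 [((np.uint8(47), np.uint8(21), np.uint8(15)), [0.603, 0.131, 0.045]), ((np.uint8(56), np.uint8(30), np.uint8(21)), [0.612, 0.132, 0.044])]
196 [((np.uint8(89), np.uint8(71), np.uint8(22)), [0.603, 0.131, 0.038]), ((np.uint8(90), np.uint8(71), np.uint8(15)), [0.625, 0.188, 0.014])]
198 [((np.uint8(111), np.uint8(92), np.uint8(22)), [0.604, 0.135, 0.03]), ((np.uint8(109), np.uint8(91), np.uint8(14)), [0.613, 0.136, 0.029])]
200 [((np.uint8(110), np.uint8(93), np.uint8(23)), [0.604, 0.135, 0.023]), ((np.uint8(108), np.uint8(90), np.uint8(16)), [0.614, 0.14, 0.02])]
202 [((np.uint8(108), np.uint8(91), np.uint8(18)), [0.604, 0.137, 0.016]), ((np.uint8(106), np.uint8(89), np.uint8(14)), [0.615, 0.143, 0.012])]
204 [((np.uint8(94), np.uint8(80), np.uint8(27)), [0.604, 0.136, 0.009]), ((np.uint8(89), np.uint8(76), np.uint8(36)), [0.614, 0.139, 0.007])]
```

The side depth puts the fingertips at z ≈ 0.040 with the TCP at 0.033. The fingers therefore end about 32 mm higher than the text says, and they closed just above the rim. I'll open and go lower, watching the force.

>>> carry_out(steps=[[8.78,[0,0,0],[0,0,0]],[8.78,[0,0,0],[0,0,0]],[8.78,[0,0,0],[0,0,0]],[8.78,[0,0,0],[0,0,0]],[8.78,[0,0,0],[0,0,0]],[8.78,[0,0,1],[0,0,0]],[8.78,[0,0,0.7],[0,0,0]],[8.78,[0,0,0],[0,0,0]]])

```text
t: 15.08
ee_pos: [0.6067, 0.1663, 0.0145]
ee_rot: [[-1.0, 0.021, -0.002], [0.021, 1.0, -0.0], [0.002, -0.0, -1.0]]
wrist_force: [0.4, -0.2, -0.6]
width: 0.0876
grip_force: 0.0
```

>>> carry_out(steps=[[8.78,[0,0,0.5],[0,0,0]],[8.78,[0,0,0.4],[0,0,0]],[8.78,[0,0,0.3],[0,0,0]],[8.78,[0,0,0],[0,0,0]]])

```text
t: 15.58
ee_pos: [0.6074, 0.1664, 0.0034]
ee_rot: [[-1.0, 0.021, -0.001], [0.021, 1.0, -0.0], [0.001, -0.0, -1.0]]
wrist_force: [-0.5, -0.1, 0.0]
width: 0.0879
grip_force: 0.0
```

```bash
python3 - <<'E'
from m import *
snap("side","e8"); z=np.load("e8.npz"); im,d=z["im"],z["d"]; P=pts(d,z)
print(ctrl.get_obs()["t"],ctrl.get_obs()["ee_pos"])
for r in range(196,218,2):
    print(r,[(im[r,x].tolist(),P[r,x].round(3).tolist()) for x in (283,286,289)])
E
```

```text
15.625 [0.60753955 0.16642717 0.00356952]
196 [([50, 27, 20], [0.595, 0.109, 0.047]), ([53, 27, 20], [0.605, 0.11, 0.046]), ([74, 56, 22], [0.614, 0.11, 0.046])]
198 [([50, 26, 20], [0.596, 0.114, 0.039]), ([51, 23, 19], [0.605, 0.112, 0.039]), ([76, 55, 18], [0.614, 0.11, 0.039])]
200 [([53, 31, 23], [0.596, 0.114, 0.032]), ([53, 30, 25], [0.605, 0.113, 0.032]), ([78, 56, 17], [0.614, 0.111, 0.032])]
202 [([55, 31, 28], [0.596, 0.114, 0.026]), ([52, 29, 27], [0.606, 0.116, 0.024]), ([80, 60, 25], [0.614, 0.11, 0.026])]
204 [([49, 22, 12], [0.597, 0.116, 0.018]), ([51, 27, 20], [0.605, 0.113, 0.019]), ([65, 52, 42], [0.615, 0.115, 0.017])]
206 [([57, 34, 28], [0.596, 0.112, 0.013]), ([61, 40, 32], [0.606, 0.117, 0.01]), ([91, 76, 62], [0.621, 0.14, -0.001])]
208 [([91, 85, 70], [0.6, 0.13, -0.001]), ([105, 94, 79], [0.608, 0.126, -0.0]), ([126, 110, 92], [0.617, 0.124, -0.0])]
210 [([96, 87, 73], [0.596, 0.113, -0.0]), ([113, 104, 93], [0.605, 0.112, -0.001]), ([126, 119, 101], [0.615, 0.112, -0.002])]
212 [([101, 96, 89], [0.574, 0.007, 0.041]), ([83, 78, 75], [0.582, 0.004, 0.041]), ([84, 79, 74], [0.59, 0.004, 0.041])]
214 [([129, 125, 117], [0.574, 0.006, 0.035]), ([109, 106, 99], [0.581, 0.002, 0.036]), ([111, 107, 100], [0.59, 0.003, 0.035])]
216 [([108, 104, 98], [0.573, 0.003, 0.031]), ([98, 96, 89], [0.582, 0.004, 0.029]), ([101, 98, 93], [0.59, 0.003, 0.029])]
```

>>> carry_out(newtons=20, steps=[[5.5,[0,0,0],[0,0,0]],[5.5,[0,0,0],[0,0,0]],[5.5,[0,0,0],[0,0,0]],[5.5,[0,0,0],[0,0,0]],[5.5,[0,0,0],[0,0,0]]])

```text
t: 16.25
ee_pos: [0.6077, 0.1664, 0.0037]
ee_rot: [[-1.0, 0.021, 0.0], [0.021, 1.0, -0.0], [-0.0, -0.0, -1.0]]
wrist_force: [-0.2, 0.2, 1.9]
width: 0.0584
grip_force: 20.0
```

>>> carry_out(steps=[[5.5,[0,0,-1.5],[0,0,0]],[5.5,[0,0,-2.5],[0,0,0]],[5.5,[0,0,-2.5],[0,0,0]],[5.5,[0,0,0],[0,0,0]],[5.5,[0.5,-4,0],[0,0,0]],[5.5,[0.6,-5,0],[0,0,0]],[5.5,[0.6,-5,0],[0,0,0]],[5.5,[0.4,-3.8,0],[0,0,0]],[5.5,[0,-1,0],[0,0,0]],[5.5,[0,0,0],[0,0,0]]])

```text
t: 17.5
ee_pos: [0.5825, -0.0212, 0.0682]
ee_rot: [[-1.0, 0.022, -0.001], [0.022, 1.0, 0.0], [0.001, 0.0, -1.0]]
wrist_force: [0.5, 0.4, -1.0]
width: 0.0582
grip_force: 20.0
```

```bash
cat > held.py <<'E'
from m import *
import sys
col,f,zt,x,y=sys.argv[1],sys.argv[2],float(sys.argv[3]),float(sys.argv[4]),float(sys.argv[5])
o=ctrl.get_obs();print(o["t"],o["ee_pos"],o["width"],o["grip_force"])
for n in("wrist","side","scene"):
    im,d,p=snap(n,f+n[:2]); P=pts(d,p)
    m=mask(im,col)&(np.hypot(P[...,0]-x,P[...,1]-y)<.05); q=P[m]
    t=q[abs(q[:,2]-zt)<.007]
    if len(t)>5: A=np.c_[t[:,:2]-t[:,:2].mean(0),np.ones(len(t))]; print(n,"rim",circ(t[:,:2],.0285),np.median(t[:,2]),len(t),np.percentile(q[:,2],[2,98]).round(4))
    try: print("   stand",stand(im,d,p,(.583,-.021))[:3])
    except Exception as e: print(e)
E
python3 held.py yellow y9 .098 .583 -.021
```

```text
17.5 [ 0.58248966 -0.02118764  0.06823024] 0.05823624095330087 19.999758530175313
wrist rim [ 0.58292451 -0.02147871] 0.0967132078730859 2067 [0.0753 0.0981]
   stand (array([ 0.56702698, -0.02066495]), 958, np.float64(0.04207543715610104))
side rim [ 0.58034234 -0.02267886] 0.09445960691177832 70 [0.0746 0.0987]
   stand (array([ 0.57911501, -0.0228884 ]), 80, np.float64(0.0417103560049161))
scene rim [ 0.58128092 -0.02099819] 0.09594697678772257 95 [0.0716 0.1186]
   stand (array([ 0.5791864, -0.0225234]), 80, np.float64(0.04254989603251691))
```

>>> carry_out(steps=[[5.5,[0,0,1],[0,0,0]],[5.5,[0,0,0.8],[0,0,0]],[5.5,[0,0,0.5],[0,0,0]],[5.5,[0,0,0.3],[0,0,0]],[5.5,[0,0,0.2],[0,0,0]],[5.5,[0,0,0.1],[0,0,0]],[5.5,[0,0,0],[0,0,0]]])

```text
t: 18.52
ee_pos: [0.5828, -0.0211, 0.0398]
ee_rot: [[-1.0, 0.021, 0.0], [0.021, 1.0, -0.0], [-0.0, -0.0, -1.0]]
wrist_force: [-0.6, -0.6, -0.3]
width: 0.0586
grip_force: 20.0
```

>>> carry_out(steps=[[7,[0,0,0],[0,0,0]],[8.78,[0,0,0],[0,0,0]],[8.78,[0,0,0],[0,0,0]],[8.78,[0,0,0],[0,0,0]],[8.78,[0,0,-2],[0,0,0]],[8.78,[0,0,-5],[0,0,0]],[8.78,[0,0,-6],[0,0,0]],[8.78,[0,4,0],[0,0,0]],[8.78,[0,5,0],[0,0,0]],[8.78,[0,5,0],[0,0,0]]])

```text
t: 19.77
ee_pos: [0.5857, 0.1201, 0.17]
ee_rot: [[-1.0, 0.022, 0.001], [0.022, 1.0, -0.0], [-0.001, 0.0, -1.0]]
wrist_force: [0.9, -0.4, 0.1]
width: 0.0878
grip_force: 0.0
```

```bash
python3 held.py yellow y10 .069 .583 -.021; python3 - <<'E'
from m import *
z=np.load("y10wr.npz"); print(sieve(z["im"],z["d"],z,"blue",(.62,.305))[:3])
E
```

```text
19.775 [0.58566175 0.12007874 0.17001899] 0.08782820667978077 0.0
wrist rim [ 0.58389405 -0.02028052] 0.06771414041473225 754 [0.0477 0.0697]
   stand (array([ 0.56743554, -0.01443447]), 1895, np.float64(0.045366891931700015))
side rim [ 0.58094021 -0.02296936] 0.06616302063477203 120 [0.0449 0.0689]
   stand (array([ 0.57788433, -0.02223734]), 66, np.float64(0.04284500001791078))
scene rim [ 0.58186918 -0.02191251] 0.06684476799425454 106 [0.042 0.072]
   stand (array([ 0.57327141, -0.02155585]), 106, np.float64(0.04394116145458027))
(array([0.62042384, 0.30583012]), np.float64(0.032199910431981005), 441)
```

>>> carry_out(steps=[[8.78,[-0.7,4.6,0],[0,0,0]],[8.78,[-0.8,4.7,0],[0,0,0]],[8.78,[-0.8,4.7,0],[0,0,0]],[8.78,[-0.7,4.7,0],[0,0,0]],[8.78,[0,0,3],[0,0,0]],[8.78,[0,0,4],[0,0,0]],[8.78,[0,0,4],[0,0,0]],[8.78,[0,0,2],[0,0,0]],[8.78,[0,0,0],[0,0,0]],[8.78,[0,0,0],[0,0,0]]])

```text
t: 21.18
ee_pos: [0.6209, 0.3053, 0.0412]
ee_rot: [[-1.0, 0.021, 0.002], [0.021, 1.0, 0.001], [-0.002, 0.001, -1.0]]
wrist_force: [0.4, -0.4, 0.2]
width: 0.0879
grip_force: 0.0
```

>>> carry_out(steps=[[8.78,[0,0,1.5],[0,0,0]],[8.78,[0,0,1.2],[0,0,0]],[8.78,[0,0,0.7],[0,0,0]],[8.78,[0.05,0,0.35],[0,0,0]],[8.78,[0,0,0],[0,0,0]],[5.5,[0,0,0],[0,0,0]],[5.5,[0,0,0],[0,0,0]],[5.5,[0,0,0],[0,0,0]],[5.5,[0,0,0],[0,0,0]],[5.5,[0,0,0],[0,0,0]]])

```text
t: 22.42
ee_pos: [0.6192, 0.3054, 0.0024]
ee_rot: [[-1.0, 0.021, 0.0], [0.021, 1.0, 0.0], [-0.0, 0.0, -1.0]]
wrist_force: [-0.1, 0.7, 1.9]
width: 0.0586
grip_force: 20.0
```

>>> carry_out(steps=[[5.5,[0,0,-1.5],[0,0,0]],[5.5,[0,0,-3],[0,0,0]],[5.5,[0,0,-4],[0,0,0]],[5.5,[0,0,-1.5],[0,0,0]],[5.5,[0.4,-4.2,0],[0,0,0]],[5.5,[0.4,-5,0],[0,0,0]],[5.5,[0.5,-5,0],[0,0,0]],[5.5,[0.5,-5,0],[0,0,0]],[5.5,[0.4,-5,0],[0,0,0]],[5.5,[0.4,-5,0],[0,0,0]]])

```text
t: 23.68
ee_pos: [0.5862, 0.0123, 0.1019]
ee_rot: [[-1.0, 0.021, -0.001], [0.021, 1.0, -0.0], [0.001, -0.0, -1.0]]
wrist_force: [0.2, -0.3, -1.5]
width: 0.0587
grip_force: 20.0
```

>>> carry_out(steps=[[5.5,[0.4,-3.5,0],[0,0,0]],[5.5,[0,0,0],[0,0,0]],[5.5,[0,0,0],[0,0,0]]])

```text
t: 24.05
ee_pos: [0.5819, -0.0206, 0.102]
ee_rot: [[-1.0, 0.021, -0.001], [0.021, 1.0, 0.001], [0.001, 0.0, -1.0]]
wrist_force: [0.4, 0.5, -0.2]
width: 0.0586
grip_force: 20.0
```

```bash
python3 held.py blue b11 .134 .583 -.021 | grep -v stand
```

```text
24.05 [ 0.58193558 -0.0205568   0.10195985] 0.058581697323246765 19.999826112762094
wrist rim [ 0.58257322 -0.0208878 ] 0.1319071453484916 1807 [0.1107 0.1332]
side rim [ 0.57999348 -0.02235175] 0.13003751473857356 46 [0.1105 0.1328]
scene rim [ 0.58083713 -0.02082619] 0.13065804714144202 78 [0.1087 0.2821]
```

>>> carry_out(steps=[[5.5,[-0.06,-0.04,1],[0,0,0]],[5.5,[0,0,1],[0,0,0]],[5.5,[0,0,0.7],[0,0,0]],[5.5,[0,0,0.4],[0,0,0]],[5.5,[0,0,0.3],[0,0,0]],[5.5,[0,0,0.2],[0,0,0]],[5.5,[0,0,0.15],[0,0,0]],[5.5,[0,0,0],[0,0,0]],[5.5,[0,0,0],[0,0,0]]])

```text
t: 25.32
ee_pos: [0.5829, -0.0215, 0.0648]
ee_rot: [[-1.0, 0.021, 0.0], [0.021, 1.0, -0.0], [-0.0, -0.0, -1.0]]
wrist_force: [0.0, 0.6, -0.6]
width: 0.0584
grip_force: 20.0
```

>>> carry_out(steps=[[7,[0,0,0],[0,0,0]],[8.78,[0,0,0],[0,0,0]],[8.78,[0,0,0],[0,0,0]],[8.78,[0,0,0],[0,0,0]],[8.78,[0,0,-2],[0,0,0]],[8.78,[0,0,-6],[0,0,0]],[8.78,[1.6,-4.4,0],[0,0,0]],[8.78,[1.7,-4.4,0],[0,0,0]],[8.78,[1.6,-4.4,0],[0,0,0]],[8.78,[0,0,0],[0,0,0]]])

```text
t: 26.58
ee_pos: [0.5301, -0.155, 0.1448]
ee_rot: [[-1.0, 0.024, -0.0], [0.024, 1.0, -0.001], [0.0, -0.001, -1.0]]
wrist_force: [-0.8, 0.4, -0.1]
width: 0.0877
grip_force: 0.0
```

```bash
python3 held.py blue b12 .095 .583 -.021|grep -v stand; python3 - <<'E'
from m import *
z=np.load("b12wr.npz"); print(sieve(z["im"],z["d"],z,"red",(.497,-.24))[:3])
E
```

```text
26.575 [ 0.53012194 -0.154968    0.14482839] 0.0877032303464653 0.0
wrist rim [ 0.58384338 -0.02299695] 0.09363743775313703 648 [0.073  0.0956]
side rim [ 0.58072974 -0.0236603 ] 0.09124997040263766 52 [0.0734 0.0948]
scene rim [ 0.58138709 -0.02301916] 0.09183221471754954 84 [0.0708 0.0973]
(array([ 0.49760862, -0.23792284]), np.float64(0.03252534629472131), 553)
```

>>> carry_out(steps=[[8.78,[1.5,-4.2,0],[0,0,0]],[8.78,[1.6,-4.2,0],[0,0,0]],[8.78,[0,0,3],[0,0,0]],[8.78,[0,0,4],[0,0,0]],[8.78,[0,0,3],[0,0,0]],[8.78,[0,0,0],[0,0,0]],[8.78,[0,0,0],[0,0,0]]])

```text
t: 27.6
ee_pos: [0.4993, -0.2354, 0.0455]
ee_rot: [[-1.0, 0.02, 0.001], [0.02, 1.0, -0.001], [-0.001, -0.001, -1.0]]
wrist_force: [0.6, -0.1, 0.4]
width: 0.0879
grip_force: 0.0
```

>>> carry_out(steps=[[8.78,[0.2,-0.3,1.5],[0,0,0]],[8.78,[0,0,1.3],[0,0,0]],[8.78,[0,0,0.9],[0,0,0]],[8.78,[0,0,0.5],[0,0,0]],[8.78,[0,0,0],[0,0,0]],[5.5,[0,0,0],[0,0,0]],[5.5,[0,0,0],[0,0,0]],[5.5,[0,0,0],[0,0,0]],[5.5,[0,0,0],[0,0,0]],[5.5,[0,0,0],[0,0,0]]])

```text
t: 28.85
ee_pos: [0.4964, -0.2388, 0.0029]
ee_rot: [[-1.0, 0.021, 0.0], [0.021, 1.0, -0.0], [-0.0, -0.0, -1.0]]
wrist_force: [-0.4, -0.6, 3.0]
width: 0.0589
grip_force: 20.0
```

>>> carry_out(steps=[[5.5,[0,0,-1.5],[0,0,0]],[5.5,[0,0,-4],[0,0,0]],[5.5,[0,0,-5],[0,0,0]],[5.5,[0,0,-2.5],[0,0,0]],[5.5,[-1.6,4.4,0],[0,0,0]],[5.5,[-1.6,4.4,0],[0,0,0]],[5.5,[-1.6,4.4,0],[0,0,0]],[5.5,[-1.7,4.4,0],[0,0,0]],[5.5,[-1.7,4.3,0],[0,0,0]],[5.5,[0,0,0],[0,0,0]]])

```text
t: 30.1
ee_pos: [0.5838, -0.0187, 0.1335]
ee_rot: [[-1.0, 0.017, 0.001], [0.017, 1.0, 0.0], [-0.001, 0.0, -1.0]]
wrist_force: [0.6, -0.1, -0.8]
width: 0.0588
grip_force: 20.0
```

>>> carry_out(steps=[[5.5,[0,0,0],[0,0,0]]])

```text
t: 30.22
ee_pos: [0.5824, -0.0217, 0.133]
ee_rot: [[-1.0, 0.02, -0.0], [0.02, 1.0, -0.001], [0.0, -0.001, -1.0]]
wrist_force: [0.4, 0.8, 0.1]
width: 0.0586
grip_force: 20.0
```

```bash
python3 held.py red r13 .162 .583 -.021 | grep -v stand
```

```text
30.225 [ 0.58238814 -0.02165777  0.13304211] 0.058573349137191436 19.999664537608624
wrist rim [ 0.58257255 -0.02190187] 0.1621451224478284 2179 [0.1407 0.1637]
side rim [ 0.57984015 -0.02479005] 0.15963276682591374 72 [0.141  0.1744]
scene rim [ 0.58075878 -0.02382844] 0.160041676224014 97 [0.1379 0.3083]
```

>>> carry_out(steps=[[5.5,[-0.07,0.02,1.2],[0,0,0]],[5.5,[0,0,1.2],[0,0,0]],[5.5,[0,0,0.7],[0,0,0]],[5.5,[0,0,0.4],[0,0,0]],[5.5,[0,0,0.3],[0,0,0]],[5.5,[0,0,0.2],[0,0,0]],[5.5,[0,0,0.2],[0,0,0]],[5.5,[0,0,0],[0,0,0]],[5.5,[0,0,0],[0,0,0]]])

```text
t: 31.5
ee_pos: [0.5837, -0.0213, 0.0909]
ee_rot: [[-1.0, 0.021, 0.001], [0.021, 1.0, -0.0], [-0.001, -0.0, -1.0]]
wrist_force: [0.8, -0.1, 0.9]
width: 0.0585
grip_force: 20.0
```

Seated height reached. I'll release, rise and step back.

>>> carry_out(steps=[[7,[0,0,0],[0,0,0]],[8.78,[0,0,0],[0,0,0]],[8.78,[0,0,0],[0,0,0]],[8.78,[0,0,0],[0,0,0]],[8.78,[0,0,-2],[0,0,0]],[8.78,[0,0,-5],[0,0,0]],[8.78,[0,0,-5],[0,0,0]],[8.78,[5,0,0],[0,0,0]],[8.78,[5,0,0],[0,0,0]],[8.78,[0,0,0],[0,0,0]]])

```text
t: 32.75
ee_pos: [0.4791, -0.0186, 0.2103]
ee_rot: [[-1.0, 0.021, -0.003], [0.021, 1.0, 0.0], [0.003, 0.0, -1.0]]
wrist_force: [0.9, 0.2, -0.4]
width: 0.0877
grip_force: 0.0
```

>>> carry_out(steps=[[8.78,[0,5,0],[0,0,0]],[8.78,[0,6,0],[0,0,0]],[8.78,[0,6,0],[0,0,0]],[8.78,[0,0,0],[0,0,0]],[8.78,[0,0,0],[0,0,0]]])

```text
t: 33.38
ee_pos: [0.4877, 0.1507, 0.2105]
ee_rot: [[-1.0, 0.019, 0.0], [0.019, 1.0, -0.001], [-0.0, -0.001, -1.0]]
wrist_force: [-0.3, -0.2, -0.3]
width: 0.0879
grip_force: 0.0
```

```bash
python3 held.py red f14 .121 .583 -.021 | grep -v stand; python3 - <<'E'
from m import *
for n in("si","sc"):
    z=np.load(f"f14{n}.npz"); P=pts(z["d"],z)
    for c in("blue","yellow","red","orange"):
        q=P[mask(z["im"],c)&(np.hypot(P[...,0]-.56,P[...,1]+.021)<.07)]; print(n,c,len(q),np.percentile(q,[3,97],0).round(4).tolist() if len(q) else "")
a,b=np.load("f14sc.npz")["im"],np.load("f14si.npz")["im"]
c=lambda i,x,y:cv2.resize(i[y:y+100,x:x+100],None,fx=4,fy=4)
save(np.vstack([np.hstack([c(a,250,140),c(b,235,150)]),cv2.resize(np.hstack([a,b]),(800,200))[:,:]])[:600],"c14.png")
E
```

```text
33.375 [0.48768242 0.15074977 0.2105486 ] 0.0879375020000177 0.0
wrist rim [0.53791579 0.0013337 ] 0.12033012310027502 209 [0.0997 0.1217]
side rim [ 0.58178697 -0.02326797] 0.11795545025241783 108 [0.0992 0.1208]
scene rim [ 0.58216113 -0.02230618] 0.11898924498003183 91 [0.0961 0.1237]
si blue 149 [[0.5544, -0.0536, 0.074], [0.601, -0.0362, 0.0943]]
si yellow 178 [[0.5526, -0.0528, 0.0452], [0.6043, -0.0324, 0.0684]]
si red 289 [[0.5549, -0.0525, 0.0996], [0.6062, 0.006, 0.1207]]
si orange 21 [[0.5095, -0.0302, 0.0149], [0.5386, -0.0172, 0.0426]]
sc blue 111 [[0.5512, -0.0511, 0.0715], [0.5812, -0.0071, 0.0951]]
sc yellow 136 [[0.5516, -0.051, 0.0434], [0.5831, -0.0043, 0.0688]]
sc red 264 [[0.5517, -0.0506, 0.0965], [0.6128, 0.0046, 0.1234]]
sc orange 47 [[0.5074, -0.0391, 0.0113], [0.5918, -0.002, 0.121]]
```

View pics/c14.png

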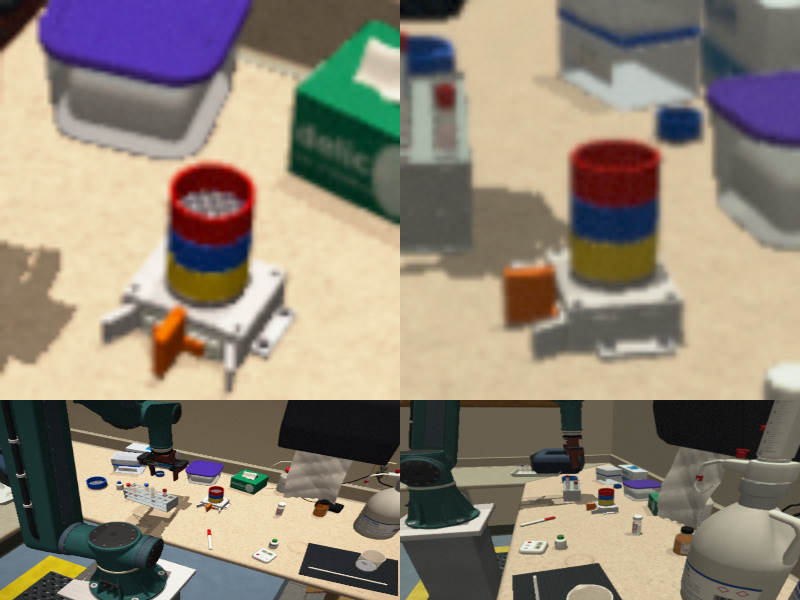

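The crops show the tower upright and flush on the stand: red on blue on yellow, at (212,230) and (615,210). The drawer is home with its fin at (170,340), and the green dropper is standing. The arm never went near the blue one. I'll hand it in.

```bash
python3 -c "
from plant import ctrl; print(ctrl.sign_off())"
```

```text
the job is handed in; nothing more can be done
None
```

The drawer is fully home and the yellow, blue and red sieves are stacked upright and seated on the collar. The arm is clear, neither dropper bottle was disturbed, and I handed the job in at about 33 s of the 112 s allowed.

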